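# Roll the display slats down

## Robot

A 6-joint arm with a two-finger parallel gripper is mounted at the origin on the work surface. World frame = base frame: x ahead of the robot, y to its left, z up, the work surface at z = 0. Lengths are in m, angles in rad, forces in N, time in s.
With the tool pointing down it reaches from about 0.35 to 0.775 m from the base axis. Payload 7.3 kg.
Tool frame: the origin (TCP) lies midway between the tips of the shut fingers; the grasp point (between the pads) lies 19 mm behind it; z points along the fingers, y is the line along which they close (so a half turn about z gives the same grasp; the last joint's range is limited). The gripper opens to 92 mm and grips with 3 to 60 N. Pads are 19 mm wide; open, the fingers measure 130 mm over their backs; the gripper's body (75 mm by 190 mm) begins 47 mm behind the grasp point.
Start: joints at [0.995, 0.342, 1.524, -0, 1.275, -0.146], TCP at [0.219, 0.477, 0.227] pointing down, gripper open.
Joint ranges: [-2.53, 2.53], [-0.77, 2.02], [0.04, 2.7], [-1, 4.14], [0.28, 2.66], [-3.11, 3.11]. Speed limits (rad/s): [2.57, 2.57, 3.14, 3.14, 3.14, 3.14].

## Interface

Orientations are given as a 3x3 rotation matrix whose columns are the frame's x, y, z axes.
In Python, from bench import ctrl, vision gives the robot as it stands. The module is installed in compiled form; this text tells all that it offers.
- The arm moves only by the shell command python3 -m inch 'ROWS' [FORCE]. ROWS is JSON, a list of rows, each a list of 5 numbers: the shift along the world's x, y, z in mm, then the turn about the world's z in degrees, then the closure, from 0 (fully open) to 1 (shut). A call has exactly 10 rows; each row is the pose to reach, as a shift and turn from the pose commanded when the call began; what a row does not reach only later rows make up. A row lasts 1/8 s, in which the tool goes at most 62.5 mm and 10.7 degrees, less where a joint would pass 70% of its speed; a pose out of reach is approached as far as the arm can. A call with a gripper value outside its range is refused whole. The fingers move at their own pace and stop on an object; FORCE is the grip in N (left out, the last holds). Time passes only in rows, so rows that repeat a pose let the fingers close, or fill a call up. It gives the time, the measured TCP pose, the force, the opening and the grip force at its end, in the units of the state.
- ctrl.state(): the state, without advancing time (a new reading comes with each control period).
- vision.read_camera(name): name is "scene" or "top" or "wrist"; returns a dict with "image" (480x640x3 uint8, red, green, blue), "z_map" (480x640 float32, m along the optical axis (not along the pixel's ray), 0 where there is no reading), "vfov" (degrees; the focal length in pixels is half the picture's height over the tangent of half this angle, whatever the lens; pixels are square), "cx", "cy" (the principal point, pixels), "eye" and "attitude" of the camera in the world. Camera axes: x right, y down, z forward; pixel columns grow to the right and rows downward; lengths in m; the calibration is good to about 2 mm. A picture is of the moment at which its call begins.
- ctrl.finish_job(): hands the job in; it is judged then, once.
Trained networks look in a picture, given as the dict that the camera call returned (one of the last four; its "shot" number tells which), for a name from the list of things; names that differ only in an ending like _2 or _b are one class to them, and where a whole thing is asked for, a point or a joint stands for the part that bears it (a point fixed in the world has none). Each returns a list of dicts, best first, with "confidence" (0 to 1); they miss things now and then, are a little off and sometimes report something else, mostly with a low value. They report only what shows in the picture. A call takes as long as a camera call. They do not tell look-alikes from the thing itself.
- vision.cut_out(picture, thing): "mask" (480x640 bool, what is visible of it) and "box" ([left, top, right, bottom] in pixels, round what is visible of it).
The state is a dict: "clock": time; "joints": joint angles; "qvel": joint speeds; "effort": joint torques, N m; "tool_pos": TCP position; "ee_rot": TCP orientation; "ft_force": force on the tool from outside, world axes, zero at the start; "wrist_torque": the same for the moment, N m; "opening": finger opening in m; "grip_force": force on a finger pad.
Only numpy, scipy, OpenCV 4.12 (cv2) and the standard library are available. Lean on these libraries where they do the work, as an engineer would, in place of code of your own. Each camera call takes 0.05 s, during which the arm holds its last target. There are 200 camera calls.

## Task

The five stiff wooden slats on the padded display board are stuck down only lightly and still stand proud. Take the hand roller from its rest, roll it along the whole row of slats from one end to the other with firm, steady downward pressure (10 to 15 N is about right, never over 30 N) until every slat is fully home, then stand the roller upright back on its rest and let go. Press the slats only with the roller, and leave the spectacles and the jar where they are.

Things in the scene. Friction and masses are not known exactly. Their poses are not given: they have to be found in the camera images.
- panel: Display board fixed to the table: white base 250 x 144 x 12 mm carrying a row of five stiff wooden slats on a sprung bed. Origin: centre of its underside, on the table; x along the row (the rolling direction), y along each slat, z up. Low aluminium side guides, 32 mm high, 6 mm wide, at y = +-69 mm.
- row_mid (a point): Point 43 mm above the board's origin: middle of the row, level with the slat tops when fully proud (home: 4 mm lower). Slats are 40 (x) x 116 (y) x 5 mm, centres at x = -84, -42, 0, 42, 84 mm. The bed is springy: under load the whole row sinks together, about 1 mm for every 2 N, up to 9 mm, and returns when unloaded.
- roller: Palm-grip hand roller, about 0.35 kg, upright on its rest: rubber wheel 44 mm diameter, 60 mm long, axle along y, in an aluminium yoke with a dark wooden grip block above. Origin: lowest point of the tread, mid-width; z up, rolls along x. Yoke's side feet: 60 mm long (x), 12 mm thick at y = +-38 mm, undersides 10 mm above the origin; yoke top at 56 mm. Same either way round.
- roller_grip (a point): Point in the roller's grip block 90 mm above the roller's origin, where to grip it from above across its x. Block: 26 mm thick (x), 64 mm long (y), from 66 to 112 mm above the roller's origin
- rest: Rest fixed to the table: steel plate 100 x 120 x 4 mm with two aluminium rails along x, 80 mm long, 17 mm wide, tops 16 mm above the table, 70 mm clear gap between (y = -35 to 35 mm). The roller's feet stand on the rails, wheel hanging in the gap: roller origin 6 mm above the rest's, axes parallel. Origin: centre of its underside, z up.
- wheel (a joint): Turn of the wheel in its yoke, rad, 0 at the start; 1 rad is 22 mm of rolling
- spectacles: Bystander: open pair of spectacles standing on the table, 138 mm wide, 45 mm high, temples 135 mm long; origin under the bridge
- jar: Bystander: small round jar, 48 mm diameter, 55 mm high; origin at the centre of its underside
- slat1 (a joint): How far slat 1 (centre at x = -84 mm on the board) is pressed down, m: 0 fully proud, 0.004 home on the bed. Takes about 5 N to push and stays where it is left
- slat2 (a joint): How far slat 2 (centre at x = -42 mm on the board) is pressed down, m: 0 fully proud, 0.004 home on the bed. Takes about 5 N to push and stays where it is left
- slat3 (a joint): How far slat 3 (centre at x = 0 mm on the board) is pressed down, m: 0 fully proud, 0.004 home on the bed. Takes about 5 N to push and stays where it is left
- slat4 (a joint): How far slat 4 (centre at x = 42 mm on the board) is pressed down, m: 0 fully proud, 0.004 home on the bed. Takes about 5 N to push and stays where it is left
- slat5 (a joint): How far slat 5 (centre at x = 84 mm on the board) is pressed down, m: 0 fully proud, 0.004 home on the bed. Takes about 5 N to push and stays where it is left
Not all that is in view belongs to the job. There is more than one size of the rest; the one meant has the size given above. Leave any blue look-alike of the roller alone.

How it is judged:
On the way, in this order (a step that is already met when the one before it is completed fails the run):
1. the roller is lifted off its rest (z of roller in the frame of rest above 0.03 m), for 0.1 s.
2. the roller is pressed on the slats with more than 4 N (contact force between roller and panel above 4 N), for 0.1 s.
3. while pressed on the slats with more than 4 N, its wheel has rolled more than 5 rad (110 mm) in one direction (contact force between roller and panel above 4 N and (value of joint wheel above 5 rad or value of joint wheel below -5 rad)), for 0.05 s.
At the end, for the whole second after the job is handed in: All five slats are pressed down at least 3 mm of their 4 mm; the roller stands still and upright (within 0.1 rad) with both feet on the rails of its rest (height within 3 mm; within 25 mm along and 9 mm across the rails, axes parallel within 0.2 rad) (value of joint each of slat1, slat2, slat3, slat4, slat5 above 0.003 m and z of roller in the frame of rest between 0.003 and 0.009 m and x of roller in the frame of rest between -0.025 and 0.025 m and y of roller in the frame of rest between -0.009 and 0.009 m and angle between the y axis of roller and the y axis of rest, either way round below 0.2 rad and angle between roller's own z axis and vertical below 0.1 rad and linear speed of roller below 0.02 m/s); the robot touches nothing.
It fails at once if the roller bears on the board with more than 35 N (contact force between roller and panel above 35 N).
It fails at once if the arm or gripper itself presses on the board with more than 3 N (contact force between the arm and panel above 3 N).
It fails at once if the fingers themselves press on the board with more than 3 N (contact force between the fingers and panel above 3 N).
It fails at once if the spectacles are moved more than 30 mm (distance of spectacles from where it was at the start of the episode above 0.03 m).
It fails at once if the jar is moved more than 30 mm (distance of jar from where it was at the start of the episode above 0.03 m).
It also fails if it takes over 59 s, if anything falls off the work surface, if the arm or the gripper's body presses on something with over 40 N, if the wrist force passes 120 N, or if a joint passes its speed limit or range.

## Working session

There is one attempt and no reset: what is moved stays moved. The work goes in short steps, Python scripts to look and compute and a shell command to move; the robot and the scene stay as the last step left them, time stands still between calls to the robot, and variables do not carry over. Pictures are saved under pics/ and viewed, at most 10 in all, crops included, and the job is handed in when it is done.

```bash
mkdir -p pics; cat > h.py <<'E'
import numpy as np, cv2
from bench import ctrl, vision
def cloud(p):
    z=p["z_map"]; f=240/np.tan(np.radians(p["vfov"])/2)
    v,u=np.mgrid[0:480,0:640]
    P=np.stack([(u-p["cx"])/f*z,(v-p["cy"])/f*z,z],-1)
    W=P@np.array(p["attitude"]).T+np.array(p["eye"]); W[z==0]=np.nan
    return W
def save(p,n): cv2.imwrite("pics/"+n,cv2.cvtColor(p["image"],cv2.COLOR_RGB2BGR))
E
python3 - <<'E'
from h import *
for cam in ("top","scene"):
    p=vision.read_camera(cam); save(p,cam+".png"); W=cloud(p)
    print(cam,p["eye"],p["vfov"])
    for t in ("panel","roller","rest","spectacles","jar"):
        for d in vision.cut_out(p,t):
            m=d["mask"]&~np.isnan(W[...,0]); X=W[m]
            if len(X)<5: continue
            r=cv2.minAreaRect(X[:,:2].astype(np.float32)*1000)
            print(t,round(d["confidence"],2),d["box"],"med",X.mean(0).round(3),"zmax",np.percentile(X[:,2],98).round(3),"rect",np.round(r[0]),np.round(r[1]),round(r[2],1))
E
```

```text
top [ 0.40579267 -0.00086005  0.76566618] 55.82982048978529
panel 0.67 [378.3, 196.0, 490.6, 359.3] med [ 0.507 -0.188  0.037] zmax 0.045 rect [ 518. -199.] [155. 260.] 76.5
roller 0.8 [184.3, 325.3, 251.5, 389.1] med [0.403 0.158 0.076] zmax 0.114 rect [402. 166.] [88. 58.] 53.2
roller 0.71 [155.9, 237.5, 222.6, 284.0] med [0.549 0.196 0.074] zmax 0.12 rect [560. 217.] [ 74. 119.] 2.5
roller 0.17 [178.5, 260.8, 213.0, 272.5] med [0.537 0.201 0.04 ] zmax 0.047 rect [538. 202.] [11. 60.] 3.0
rest 0.81 [189.3, 155.7, 244.8, 203.4] med [0.706 0.172 0.005] zmax 0.012 rect [708. 174.] [72. 82.] 19.1
rest 0.65 [162.4, 233.7, 236.5, 295.6] med [0.548 0.19  0.007] zmax 0.018 rect [556. 203.] [101. 121.] 2.7
spectacles 0.82 [266.6, 92.2, 342.5, 162.3] med [0.751 0.017 0.024] zmax 0.042 rect [802.  16.] [139. 125.] 86.4
jar 0.89 [297.9, 357.1, 329.3, 390.0] med [0.374 0.013 0.051] zmax 0.057 rect [373.  15.] [48. 44.] 87.4
scene [1.12930121 0.3670969  0.50181516] 54.8735353053979
panel 0.79 [184.9, 208.4, 329.3, 284.1] med [ 0.547 -0.176  0.031] zmax 0.043 rect [ 504. -189.] [146. 280.] 76.1
roller 0.9 [398.3, 264.5, 466.8, 346.3] med [0.565 0.206 0.066] zmax 0.118 rect [487. 184.] [215. 106.] 11.6
roller 0.74 [422.4, 225.4, 475.1, 285.7] med [0.414 0.17  0.071] zmax 0.112 rect [407. 172.] [298.  92.] 31.1
rest 0.77 [384.7, 307.6, 475.6, 367.9] med [0.58  0.212 0.006] zmax 0.017 rect [554. 202.] [111. 123.] 3.0
rest 0.75 [338.8, 358.9, 399.9, 410.0] med [0.711 0.174 0.004] zmax 0.011 rect [707. 172.] [72. 80.] 20.5
spectacles 0.66 [166.0, 320.3, 303.3, 409.6] med [0.763 0.013 0.023] zmax 0.041 rect [791.   3.] [167. 169.] 88.7
jar 0.81 [371.0, 221.5, 392.9, 253.0] med [0.385 0.02  0.034] zmax 0.055 rect [325.   4.] [151.  45.] 13.0
```

View pics/top.png

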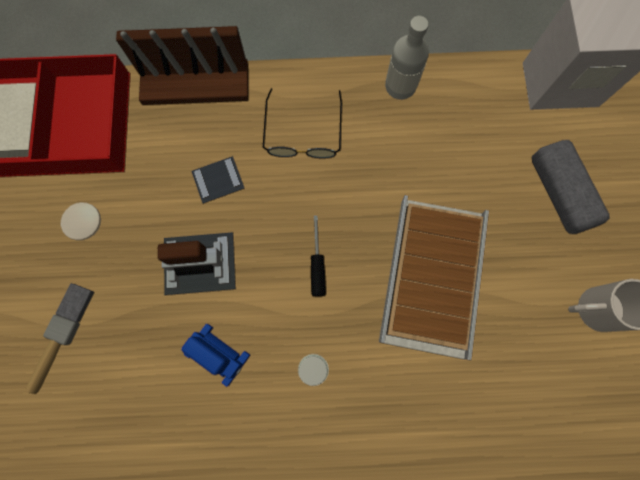

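```bash
python3 - <<'E'
from h import *
p=vision.read_camera("top"); W=cloud(p)
def rect(m,n):
    X=W[m&~np.isnan(W[...,0])]; r=cv2.minAreaRect(X[:,:2].astype(np.float32)*1000)
    print(n,len(X),X.mean(0).round(4),np.round(r[0],1),np.round(r[1],1),round(r[2],2))
x,y,z=W[...,0],W[...,1],W[...,2]
reg=(x>.48)&(x<.64)&(y>.12)&(y<.28)
rect(reg&(z>.108)&(z<.13),"griptop")
rect(reg&(z>.045)&(z<.068),"yoke")
rect(reg&(z>.002)&(z<.008),"plate")
rect(reg&(z>.012)&(z<.019),"rails")
d=vision.cut_out(p,"panel")[0]["mask"]
rect(d&(z>.040),"slats"); rect(d&(z<.035)&(z>.028),"guides")
g=reg&(z>.012)&(z<.019)
n,l,s,c=cv2.connectedComponentsWithStats(g.astype(np.uint8))
for i in range(1,n):
    if s[i,4]>30: rect(l==i,"rail")
m=(x>.35)&(x<.7)&(y<-.08)&(y>-.35)
rect(m&(z>.039)&(z<.05),"slats2"); rect(m&(z<.034)&(z>.027),"guides2"); rect(m&(z>.008)&(z<.05),"board")
s=ctrl.state(); print(s["tool_pos"],s["ee_rot"],s["ft_force"],s["opening"])
E
```

```text
griptop 772 [0.553  0.2016 0.1173] [554.2 202.2] [26.2 62.8] 2.48
yoke 432 [0.5481 0.1894 0.0579] [548.1 201.8] [27.2 89.5] 12.32
plate 2009 [0.5493 0.1967 0.0041] [560.  200.5] [158.9 159.7] 89.69
rails 416 [0.5511 0.1757 0.0162] [555.7 202.5] [ 80.1 104.1] 2.57
slats 8620 [ 0.5124 -0.1922  0.0425] [ 515.7 -193. ] [117.1 208.3] 76.51
guides 2364 [ 0.508  -0.1864  0.0326] [ 514.8 -193. ] [144.2 247.9] 76.45
rail 326 [0.5562 0.1565 0.0162] [557.7 158.7] [80. 17.] 1.92
rail 75 [0.5211 0.2455 0.0161] [528.3 244.8] [28.9 17.2] 4.98
slats2 8858 [ 0.5122 -0.1922  0.0424] [ 515.8 -193. ] [117.1 208.7] 76.35
guides2 1955 [ 0.5071 -0.1897  0.0321] [ 515.6 -193.3] [144.8 249.2] 76.61
board 13245 [ 0.5068 -0.1887  0.0372] [ 515.7 -193.4] [144.7 250.5] 76.5
[0.21874593 0.47728559 0.22674903] [[-9.09038818e-01  4.16711441e-01  4.89722744e-05]
 [ 4.16711443e-01  9.09038808e-01  1.38191361e-04]
 [ 1.30682230e-05  1.46028618e-04 -9.99999989e-01]] [-0.88109378  0.75957012 -0.92108682] 0.09169285016400347
```

The top picture shows the roller (brown grip, ~(182,252)) on the large rest (198,263). The blue look-alike is at (215,355), the small rest at (217,180), the board at (435,278), the jar at (313,370) and the spectacles at (303,125). The sizes from the cloud match, so I'll move above the grip.

```bash
python3 -m inch '[[45,-37,0,-9,0],[90,-74,0,-18,0],[135,-111,0,-27,0],[180,-148,0,-36,0],[225,-185,0,-45,0],[270,-222,0,-54,0],[335,-275,0,-63,0],[335,-275,0,-63,0],[335,-275,-20,-63,0],[335,-275,-40,-63,0]]' 30
python3 - <<'E'
from h import *
p=vision.read_camera("wrist"); W=cloud(p); save(p,"w1.png")
x,y,z=W[...,0],W[...,1],W[...,2]
def rect(m,n):
    X=W[m]
    if len(X)<5: return print(n,0)
    r=cv2.minAreaRect(X[:,:2].astype(np.float32)*1000)
    print(n,len(X),np.round(r[0],1),np.round(r[1],1),round(r[2],2),X[:,2].mean())
reg=(x>.48)&(x<.64)&(y>.12)&(y<.28)
rect(reg&(z>.108)&(z<.125),"grip"); rect(reg&(z>.012)&(z<.019),"rails");rect(reg&(z>.002)&(z<.019),"plate")
s=ctrl.state(); print(s["tool_pos"],s["ee_rot"],s["joints"],s["clock"])
print(vision.read_camera("top")["attitude"])
E
```

```text
clock: 1.95
tool_pos: [0.5536, 0.2025, 0.1862]
ee_rot: [[-0.043, 0.999, -0.0], [0.999, 0.043, 0.0], [0.0, -0.0, -1.0]]
ft_force: [-0.1, 0.2, -0.4]
opening: 0.092
grip_force: 0.0
grip 4220 [555.2 203.1] [26.  63.1] 2.43 0.11651698632812556
rails 1663 [556.7 202. ] [ 79.7 103.4] 2.58 0.015313947422574716
plate 8450 [546.5 201.2] [120.8 119.8] 2.37 0.005797858292026986
[0.55197759 0.20232475 0.18327284] [[-4.30415053e-02  9.99060909e-01 -4.97288090e-03]
 [ 9.99073103e-01  4.30379619e-02 -8.17424808e-04]
 [-6.02634513e-04 -5.00345475e-03 -9.99987301e-01]] [2.20853606e-01 4.94961476e-01 1.40584045e+00 3.07918682e-04
 1.24582193e+00 1.77701252e-01] 2.0
[[-0.04217463 -0.97380759  0.22342803]
 [-0.99910362  0.0419214  -0.00587863]
 [-0.00364176 -0.22347568 -0.9747027 ]]
```

```bash
python3 -m inch '[[1,0,-30,0,0],[1,0,-60,0,0],[1,0,-90,0,0],[1,0,-110,0,0],[1,0,-110,0,0],[1,0,-110,0,1],[1,0,-110,0,1],[1,0,-110,0,1],[1,0,-110,0,1],[1,0,-110,0,1]]' 55
```

```text
clock: 3.3
tool_pos: [0.5548, 0.2023, 0.0769]
ee_rot: [[-0.041, 0.999, 0.0], [0.999, 0.041, 0.0], [0.0, 0.0, -1.0]]
ft_force: [-0.0, 0.8, -0.1]
opening: 0.0466
grip_force: 0.0
```

```bash
python3 -m inch '[[0,0,0,0,1],[0,0,0,0,1],[0,0,0,0,1],[0,0,0,0,1],[0,0,0,0,1],[0,0,0,0,1],[0,0,0,0,1],[0,0,0,0,1],[0,0,0,0,1],[0,0,0,0,1]]' 55
```

```text
clock: 4.55
tool_pos: [0.5547, 0.2022, 0.0767]
ee_rot: [[-0.041, 0.999, -0.0], [0.999, 0.041, -0.0], [-0.0, -0.0, -1.0]]
ft_force: [0.8, -0.2, -2.8]
opening: 0.0256
grip_force: 55.0
```

```bash
python3 -m inch '[[0,0,15,0,1],[0,0,40,0,1],[0,0,70,0,1],[0,0,85,0,1],[-14,-42,85,-2,1],[-28,-84,85,-4,1],[-42,-126,85,-6,1],[-57,-168,85,-8,1],[-72,-210,85,-10,1],[-86,-252,85,-12,1]]' 55
python3 -m inch '[[-14,-41,0,-2,1],[-28,-81,0,-4,1],[-42,-122,0,-4,1],[-42,-122,0,-4,1],[-42,-122,0,-4,1],[-42,-122,-10,-4,1],[-42,-122,-20,-4,1],[-42,-122,-20,-4,1],[-42,-122,-20,-4,1],[-42,-122,-20,-4,1]]' 55
python3 - <<'E'
from h import *
p=vision.read_camera("scene"); save(p,"s2.png")
for cam in ("top","scene"):
    p=vision.read_camera(cam); W=cloud(p); x,y,z=W[...,0],W[...,1],W[...,2]
    m=(x>.35)&(x<.7)&(y<-.08)&(y>-.35)&(z>.008)&(z<.048); 
    r=cv2.minAreaRect(W[m][:,:2].astype(np.float32)*1000); print(cam,r)
s=ctrl.state(); print(s["tool_pos"],s["ft_force"],s["wrist_torque"],s["clock"])
E
```

```text
clock: 5.8
tool_pos: [0.4678, -0.0509, 0.1618]
ee_rot: [[0.168, 0.986, -0.0], [0.986, -0.168, 0.0], [0.0, -0.0, -1.0]]
ft_force: [0.2, -0.4, -4.0]
opening: 0.0257
grip_force: 55.0
clock: 7.05
tool_pos: [0.427, -0.1718, 0.142]
ee_rot: [[0.235, 0.972, 0.001], [0.972, -0.235, -0.0], [-0.0, 0.001, -1.0]]
ft_force: [-0.5, -0.9, -3.9]
opening: 0.0254
grip_force: 55.0
top ((515.53662109375, -193.15052795410156), (144.69744873046875, 250.20010375976562), 76.45975494384766)
scene ((517.5360107421875, -192.3797607421875), (147.13754272460938, 251.6209716796875), 76.29244995117188)
[ 0.42686074 -0.1717973   0.14195159] [-0.15055741  0.3069645  -4.42231597] [-0.12652552  0.06880723  0.02830109] 7.2
```

View pics/s2.png

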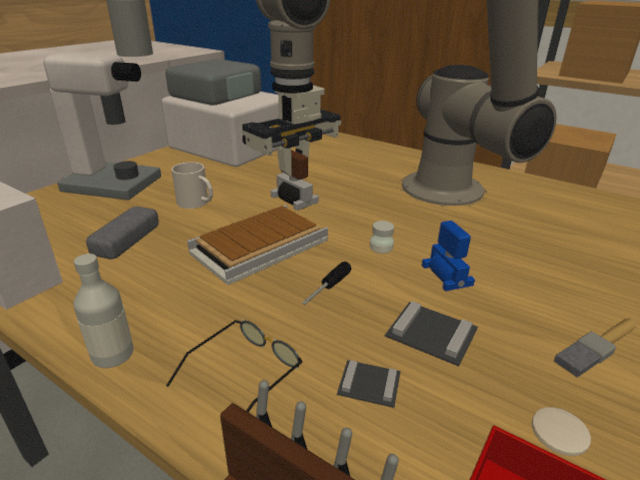

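The scene shows the roller upright in the gripper at (298,185), above the near end of the board. The rest is empty at (432,330).

```bash
python3 -m inch '[[0,0,-8,0,1],[0,0,-16,0,1],[0,0,-22,0,1],[0,0,-26,0,1],[0,0,-29,0,1],[0,0,-31,0,1],[0,0,-33,0,1],[0,0,-34,0,1],[0,0,-34,0,1],[0,0,-34,0,1]]' 58
```

```text
clock: 8.45
tool_pos: [0.4269, -0.1718, 0.1079]
ee_rot: [[0.236, 0.972, 0.001], [0.972, -0.236, -0.0], [-0.0, 0.001, -1.0]]
ft_force: [0.9, 0.2, 1.4]
opening: 0.0257
grip_force: 58.0
```

```bash
python3 -m inch '[[0,0,-1,0,1],[0,0,-2,0,1],[0,0,-3,0,1],[0,0,-4,0,1],[0,0,-4,0,1],[0,0,-4,0,1],[0,0,-4,0,1],[0,0,-4,0,1],[0,0,-4,0,1],[0,0,-4,0,1]]' 58
```

```text
clock: 9.7
tool_pos: [0.4271, -0.1719, 0.1042]
ee_rot: [[0.236, 0.972, 0.001], [0.972, -0.236, -0.001], [-0.0, 0.001, -1.0]]
ft_force: [-0.0, 1.3, 7.0]
opening: 0.0256
grip_force: 58.0
```

```bash
python3 -m inch '[[6,-1.4,-0.5,0,1],[12,-2.8,-0.5,0,1],[18,-4.2,-0.5,0,1],[24,-5.6,-0.5,0,1],[29,-7,-0.5,0,1],[35,-8.4,-0.5,0,1],[41,-9.8,-0.5,0,1],[47,-11.2,-0.5,0,1],[53,-12.7,-0.5,0,1],[58.5,-14,-0.5,0,1]]' 58
```

```text
clock: 10.95
tool_pos: [0.4859, -0.186, 0.1039]
ee_rot: [[0.236, 0.972, 0.001], [0.972, -0.236, -0.001], [-0.0, 0.002, -1.0]]
ft_force: [-2.5, 1.4, 9.1]
opening: 0.0258
grip_force: 58.0
```

```bash
python3 -m inch '[[6,-1.4,0,0,1],[12,-2.8,0,0,1],[18,-4.2,0,0,1],[24,-5.6,0,0,1],[29,-7,0,0,1],[35,-8.4,0,0,1],[41,-9.8,0,0,1],[47,-11.2,0,0,1],[53,-12.7,0,0,1],[58.5,-14,0,0,1]]' 58
python3 -m inch '[[6,-1.4,0,0,1],[12,-2.8,0,0,1],[18,-4.2,0,0,1],[24,-5.6,0,0,1],[29,-7,0,0,1],[35,-8.4,0,0,1],[41,-9.8,0,0,1],[47,-11.2,0,0,1],[53,-12.7,0,0,1],[59.5,-14.3,0,0,1]]' 58
```

```text
clock: 12.2
tool_pos: [0.5444, -0.2001, 0.1041]
ee_rot: [[0.235, 0.972, 0.002], [0.972, -0.235, -0.001], [-0.001, 0.002, -1.0]]
ft_force: [-0.1, 1.1, 7.5]
opening: 0.0254
grip_force: 58.0
clock: 13.45
tool_pos: [0.6039, -0.2144, 0.1042]
ee_rot: [[0.236, 0.972, 0.002], [0.972, -0.236, -0.001], [-0.001, 0.002, -1.0]]
ft_force: [-0.3, 0.8, 7.4]
opening: 0.0259
grip_force: 58.0
```

```bash
python3 -m inch '[[1,0,-0.5,0,1],[1,0,-0.5,0,1],[1,0,-0.5,0,1],[1,0,5,0,1],[1,0,15,0,1],[1,0,30,0,1],[1,0,45,0,1],[-5,40,65,2,1],[-10,80,85,4,1],[-15,125,85,6,1]]' 58
python3 - <<'E'
from h import *
s=ctrl.state(); print(s["tool_pos"],s["ft_force"])
e=np.array([np.cos(np.radians(-13.5)),np.sin(np.radians(-13.5))]); n=np.array([-e[1],e[0]])
for cam in ("top","scene"):
    p=vision.read_camera(cam); W=cloud(p); d=W[...,:2]-[.5157,-.1931]; a=d@e; b=d@n; z=W[...,2]
    for c in (-84,-42,0,42,84):
        m=(abs(a-c/1000)<.014)&(abs(b)<.05)&(z<.06); print(cam,c,m.sum(),np.median(z[m]).round(4) if m.any() else None)
    m=(abs(abs(b)-.069)<.002)&(abs(a)<.1)&(z<.05); print("guide",np.median(z[m]))
    save(p,"f_"+cam+".png")
E
```

```text
clock: 14.7
tool_pos: [0.5891, -0.0884, 0.1911]
ee_rot: [[0.132, 0.991, 0.005], [0.991, -0.132, -0.001], [-0.001, 0.005, -1.0]]
ft_force: [0.0, 0.3, -3.6]
opening: 0.0256
grip_force: 58.0
[ 0.58912404 -0.08843097  0.19106428] [ 0.02305138  0.25289077 -3.63902788]
top -84 0 None
top -42 0 None
top 0 0 None
top 42 0 None
top 84 0 None
guide nan
scene -84 30 0.0383
scene -42 69 0.0387
scene 0 332 0.0385
scene 42 361 0.0384
scene 84 387 0.0385
guide 0.01712352782980564
  return _methods._mean(a, axis=axis, dtype=dtype,
  ret = ret.dtype.type(ret / rcount)
```

View pics/f_scene.png

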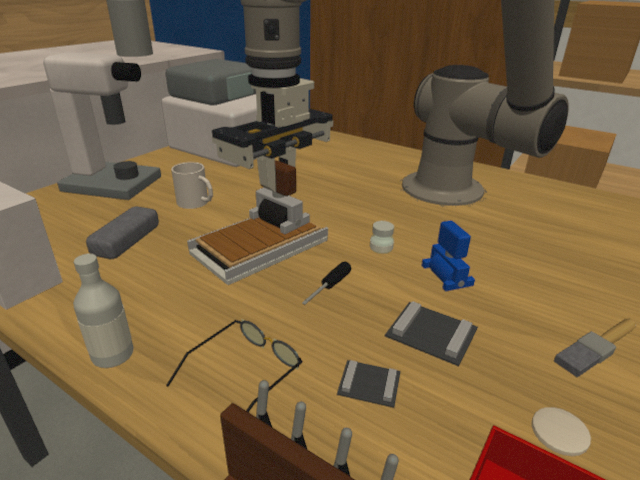

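The wheel and yoke are at (285,205), lifted over the board. All five slats read 38.5 mm, about 4 mm down from the start, so they are home. Now back to above the rest.

```bash
python3 -m inch '[[-4,36,0,2,1],[-8,72,0,4,1],[-13,108,0,6,1],[-17,144,0,8,1],[-21,180,0,10,1],[-25,216,0,10,1],[-30,252,0,10,1],[-34,291,0,10,1],[-34,291,0,10,1],[-34,291,0,10,1]]' 58
python3 - <<'E'
from h import *
s=ctrl.state(); print(s["tool_pos"],np.degrees(np.arctan2(s["ee_rot"][1][1],s["ee_rot"][0][1])))
for cam in ("top","scene"):
    p=vision.read_camera(cam); W=cloud(p); x,y,z=W[...,0],W[...,1],W[...,2]
    reg=(x>.48)&(x<.64)&(y>.12)&(y<.28)
    for n,a,b in (("rails",.012,.019),("plate",.002,.019),("grip",.15,.26),("feet",.08,.15)):
        m=reg&(z>a)&(z<b)
        if m.sum()>9: print(cam,n,cv2.minAreaRect(W[m][:,:2].astype(np.float32)*1000))
E
```

```text
clock: 16.05
tool_pos: [0.5544, 0.2015, 0.1885]
ee_rot: [[-0.042, 0.999, 0.0], [0.999, 0.042, -0.001], [-0.001, 0.0, -1.0]]
ft_force: [0.6, -0.8, -4.6]
opening: 0.0255
grip_force: 58.0
[0.5544023  0.20147701 0.18850822] 2.3863683197850003
top rails ((555.7542724609375, 202.55780029296875), (80.14340209960938, 104.3553466796875), 2.547257661819458)
top plate ((560.097900390625, 200.16680908203125), (158.28277587890625, 160.2752685546875), 89.70188903808594)
top grip ((575.0682983398438, 190.72665405273438), (127.86786651611328, 64.69147491455078), 1.412847876548767)
top feet ((557.5718383789062, 190.86203002929688), (72.20195007324219, 60.305763244628906), 84.55363464355469)
scene rails ((557.2403564453125, 202.21580505371094), (83.01634216308594, 104.01537322998047), 2.288890838623047)
scene plate ((560.9182739257812, 196.5443878173828), (139.1331787109375, 154.85345458984375), 87.59638977050781)
scene grip ((578.4480590820312, 202.71038818359375), (124.78964233398438, 87.82424926757812), 1.468517541885376)
scene feet ((556.4729614257812, 202.57052612304688), (60.072200775146484, 89.37342834472656), 2.0453643798828125)
```

Feet and rails line up to within 1 mm, so I'm lowering.

```bash
python3 -m inch '[[0.5,0.5,-25,0,1],[0.5,0.5,-50,0,1],[0.5,0.5,-75,0,1],[0.5,0.5,-90,0,1],[0.5,0.5,-100,0,1],[0.5,0.5,-105,0,1],[0.5,0.5,-108,0,1],[0.5,0.5,-110,0,1],[0.5,0.5,-111,0,1],[0.5,0.5,-111,0,1]]' 58
```

```text
clock: 17.4
tool_pos: [0.5548, 0.2025, 0.0774]
ee_rot: [[-0.042, 0.999, 0.0], [0.999, 0.042, 0.0], [0.0, 0.0, -1.0]]
ft_force: [0.3, -1.2, -4.2]
opening: 0.0259
grip_force: 58.0
```

```bash
python3 -m inch '[[0,0,-0.5,0,1],[0,0,-0.5,0,1],[0,0,-1,0,1],[0,0,-1,0,1],[0,0,-1.5,0,1],[0,0,-1.5,0,1],[0,0,-1.5,0,1],[0,0,-1.5,0,1],[0,0,-1.5,0,1],[0,0,-1.5,0,1]]' 58
```

```text
clock: 18.65
tool_pos: [0.5549, 0.2025, 0.0766]
ee_rot: [[-0.041, 0.999, 0.001], [0.999, 0.041, 0.0], [0.0, 0.001, -1.0]]
ft_force: [-2.7, -1.4, 5.6]
opening: 0.0254
grip_force: 58.0
```

It is seated: contact is about 9 N at the original height. I'll ease off and open.

```bash
python3 -m inch '[[0,0,0.6,0,1],[0,0,0.6,0,1],[0,0,0.6,0,0.6],[0,0,0.6,0,0.4],[0,0,0.6,0,0.2],[0,0,0.6,0,0],[0,0,0.6,0,0],[0,0,0.6,0,0],[0,0,0.6,0,0],[0,0,0.6,0,0]]' 
python3 -m inch '[[0,0,0,0,0],[0,0,0,0,0],[0,0,0,0,0],[0,0,20,0,0],[0,0,40,0,0],[0,0,60,0,0],[0,0,90,0,0],[0,0,120,0,0],[0,0,120,0,0],[0,0,120,0,0]]'
python3 - <<'E'
from h import *
s=ctrl.state(); print(s["tool_pos"],s["ft_force"])
p=vision.read_camera("scene"); save(p,"end.png"); p=vision.read_camera("wrist");W=cloud(p); x,y,z=W[...,0],W[...,1],W[...,2]
reg=(x>.48)&(x<.64)&(y>.12)&(y<.28)
for n,a,b in (("grip",.108,.125),("rails",.012,.019)):
    m=reg&(z>a)&(z<b); print(n,cv2.minAreaRect(W[m][:,:2].astype(np.float32)*1000),z[m].mean())
E
```

```text
clock: 19.9
tool_pos: [0.5547, 0.2025, 0.0763]
ee_rot: [[-0.041, 0.999, 0.0], [0.999, 0.041, -0.0], [-0.0, 0.0, -1.0]]
ft_force: [0.5, -0.1, 0.1]
opening: 0.0914
grip_force: 0.0
clock: 21.15
tool_pos: [0.5542, 0.2024, 0.1954]
ee_rot: [[-0.041, 0.999, -0.001], [0.999, 0.041, -0.0], [-0.0, -0.001, -1.0]]
ft_force: [0.1, 0.2, -1.1]
opening: 0.0915
grip_force: 0.0
[0.55422699 0.2023717  0.19539713] [ 0.07155854  0.23037828 -1.13769934]
grip ((554.8499755859375, 203.51065063476562), (26.055627822875977, 62.76057434082031), 2.4118471145629883) 0.11651737430743694
rails ((556.6912231445312, 202.1183319091797), (80.13282012939453, 103.49060821533203), 2.415253162384033) 0.015204728747944186
```

View pics/end.png

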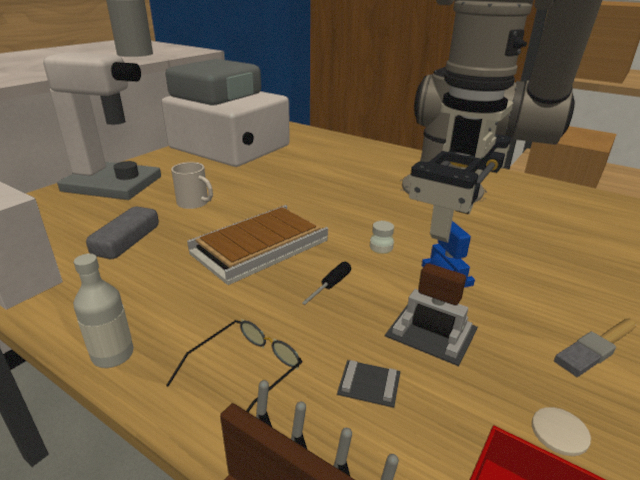

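The roller stands upright on its rest at (436,315), the gripper is clear of it, and the slats are level at (258,235). Handing in.

```bash
python3 -c "
from bench import ctrl
print(ctrl.finish_job())"
```

```text
the job is handed in; nothing more can be done
None
```

I rolled all five slats home (about 4 mm down, 11–13 N at each reading), stood the roller upright back on its rest and let go; the job is handed in, but no verdict came back.

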